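Open the tool-crib padlock and hold it up

TASK

The combination padlock sits under a clamp in its bench holder. First press the orange clamp knob down and turn it about a quarter turn counterclockwise so its arm swings fully off the lock, then turn the black dial clockwise, notch by notch, until it clicks home with its white line at the red mark, and with the lock still in its seat pull the shackle fully open. Finally take the opened lock out and finish while still holding it up, steady and level with the dial on top, its centre at least 16 cm above the bench; leave the wrench, oil bottle and blue bin where they are.

Things in the scene. Friction and masses are not known exactly. Their poses are not given: they have to be found in the camera images.
- seat (a point): Centre of the seat of the grey and blue lock holder, which is fixed to the bench; the seat is 30 mm above the bench. Axes: -x points out of the holder on the shackle side, +x to the clamp, z up. A rim 6 mm wide and 8 mm high runs round the seat with 2 mm of play to the lock; between the shackle legs, at x = -32 to -38 mm, it stands 20 mm high and 30 mm wide. The base plate (8 mm thick) spans x = -65 to +135 mm and y = +-50 mm.
- clamp_grip (a point): Point on the axis of the orange clamp knob (upright cylinder, 34 mm across, 36 mm tall), 15 mm below its top and 21 mm above the steel arm at its foot; 95 mm from the seat along the holder's +x, 93 mm above the bench while up. The arm is 6 mm thick, lies over the lock's rear edge at the start and reaches 73 mm from the knob's axis (44 mm wide at its tip). Frame turns with the knob: the arm points along -x.
- clamp (a joint): Turn of the clamp knob, rad: 0 = arm over the lock, grows counterclockwise seen from above (arm swings to the holder's -y side), stop at 1.7. It stays where it is left. Locked against turning near 0 unless the knob is pressed down; beyond about 1 it needs no pressing and springs up.
- clamp_press (a joint): How far the clamp knob is pressed down, m: 0 = up (sprung), bottom stop at 0.007; it can turn from about 0.0045 down. Starts moving at 4 N; 8 N holds it at the bottom.
- lock_centre (a point): Centre of the loose padlock's case, a grey-topped brass block 60 x 76 x 28 mm (x, y, z of its own frame), z up out of the dial face; about 0.5 kg with all parts. Seated it lies 14 mm above the seat with axes parallel to the holder's: the shackle sticks out of the -x side.
- dial_grip (a point): Point on the axis of the black dial, a grippy upright cylinder 36 mm across and 34 mm tall on top of the padlock's case; the point is 10 mm below its top, 25 mm above the lock's top face. The opened lock can be lifted by the dial. Frame turns with the dial: a white line on its top and side points along -x.
- dial (a joint): Turn of the dial, rad: 0 = white line at the red mark (towards the shackle), the only notch at which the shackle comes out; grows counterclockwise seen from above. Notches click every 0.524 rad (a firm click: leaving a notch takes 0.1 to 0.2 N m, then it eases) and draw a let-go dial to the nearest one. Starts one to three notches counterclockwise of 0; stops at -1.3 and 2.9.
- shackle_bar (a point): Middle of the outer cross bar of the steel U shackle (bar 9 mm thick, 40 mm clear between its legs, lying level 44 mm above the bench while seated, bare bench beneath, the base plate's edge 17 mm nearer the lock). The cross bar runs along the lock's y; 40 mm are clear between it and the holder while shut.
- shackle (a joint): How far the shackle is pulled out, m: 0 = shut, 0.022 = fully open (stop); it slides along the lock's -x and stays where it is left (about 3 N of friction).
- wrench: Steel wrench lying on the bench, 180 mm long; origin at mid-length, underside. Bystander.
- oiler: White oil bottle with red cap, 48 mm across, 130 mm tall, standing; origin under its centre. Bystander.
- bin: Empty blue parts bin 110 x 90 x 55 mm; origin under its centre. Bystander.
Not all that is in view belongs to the job. Several things look just like the part that bears seat: the one meant starts farthest from the robot's base.

How it is judged:
By the outcome, as a careful person would: the job done as asked, in the order asked, and still so for the second after the job is handed in, while the arm keeps its last pose, push and grip.
It also fails if it takes over 72 s, if anything falls off the work surface, if the arm or the gripper's body presses on something with over 40 N, if the wrist force passes 120 N, or if a joint passes its speed limit or range.

ROBOT

A 6-joint arm with a two-finger parallel gripper is mounted at the origin on the work surface. World frame = base frame: x ahead of the robot, y to its left, z up, the work surface at z = 0. Lengths are in mm, angles in rad, forces in N, time in s.
With the tool pointing down it reaches from about 350 to 975 mm from the base axis. Payload 7.1 kg.
Tool frame: the origin (TCP) lies midway between the tips of the shut fingers; the grasp point (between the pads) lies 19 mm behind it (ctrl.grasp_offset is the distance from the TCP to the grasp point, in mm); z points along the fingers, y is the line along which they close (so a half turn about z gives the same grasp; the last joint's range is limited). The gripper opens to 88 mm and grips with 3 to 60 N. Pads are 20 mm wide; open, the fingers measure 115 mm over their backs; the gripper's body (75 mm by 178 mm) begins 61 mm behind the grasp point.
Start: joints at [1.152, 0.423, 1.63, -0, 1.089, -0.019], TCP at [243.239, 575.708, 222.675] pointing down, gripper open.
Joint ranges: [-3, 3], [-0.9, 2.11], [0.09, 2.58], [-1.31, 4.45], [0.11, 2.69], [-2.54, 2.54]. Speed limits (rad/s): [2.39, 2.39, 3.01, 3.14, 3.14, 3.14].

INTERFACE

Orientations are given as a rotation vector (axis times angle).
In Python, from workcell import ctrl gives the robot as it stands. The module is installed in compiled form; this text tells all that it offers.
- The arm moves only by the tool servo_tool, never from a script. Its argument "rows" is a list of rows, each a list of 7 numbers: the turn, a rotation vector about the tool's x, y, z as a fraction of full scale, then the shift along the tool's x, y, z as a fraction of full scale, then the finger opening in mm, from 0 to 87.8. A call has 1 to 10 rows; each row is the pose to reach, as a shift and turn from the pose commanded when the call began, along the tool's axes at that moment; what a row does not reach only later rows make up. Full scale, the value 1, is 20 cm for a shift and 1.5 rad for a turn. A row lasts 1/8 s, in which the tool goes at most 62.5 mm and 10.7 degrees, less where a joint would pass 70% of its speed; a pose out of reach is approached as far as the arm can. A call with a number of a shift or a turn outside -1 to 1 is refused whole. A call with a gripper value outside its range is refused whole. The fingers move at their own pace and stop on an object; the grip force is fixed at half the most. Time passes only in rows, so rows that repeat a pose let the fingers close. It gives the time, the measured TCP pose, the force, the opening and the grip force at its end, in the units of the state.
- ctrl.get_obs(): the state, without advancing time (a new reading comes with each control period).
- ctrl.get_image(name): name is "scene" or "top" or "wrist"; returns (picture, depth): 384x512x3 uint8, red, green, blue; 384x512 float32, mm along the optical axis (not along the pixel's ray), 0 where there is no reading.
- ctrl.camera_info(name): a dict with "intrinsics" (3x3 intrinsics, pixels), "k1" (the pictures are not rectified: a ray, as slopes to the right and down, at radius r is drawn at 1 + k1 r^2 times it, then the intrinsics apply), "R" (3x3) and "t" (3): a world point X has camera coordinates R X + t. Camera axes: x right, y down, z forward; pixel columns grow to the right and rows downward; lengths in mm; the calibration is good to about 2 mm. A picture is of the moment at which its call begins: read the wrist's pose just before it. camera_info takes no time and is no camera call; for the wrist camera it gives the pose at the moment of the call.
- ctrl.close_job(): hands the job in; it is judged then, once.
The state is a dict: "t": time; "qpos": joint angles; "qvel": joint speeds; "joint_torque": joint torques, N m; "ee_pos": TCP position; "orientation": TCP orientation; "ft_force": force on the tool from outside, world axes, zero at the start; "moment": the same for the moment, N m; "width": finger opening in mm; "grasp_force": force on a finger pad.
Only numpy, scipy, OpenCV 4.12 (cv2) and the standard library are available. Lean on these libraries where they do the work, as an engineer would, in place of code of your own. Each camera call takes 0.05 s, during which the arm holds its last target. There are 200 camera calls.

## Working session

There is one attempt and no reset: what is moved stays moved. The work goes in short steps, Python scripts to look and compute and a tool call to move; the robot and the scene stay as the last step left them, time stands still between calls to the robot, and variables do not carry over. Pictures are saved under pics/ and viewed, at most 10 in all, crops included, and the job is handed in when it is done.

Besides the shell and the picture viewer there is one more tool, called after "Request:" as name(argument=value, ...), one argument or row to a line, values as JSON. servo_tool: Moves the arm, as the interface text tells. Its arguments: {"type":"object","properties":{"rows":{"type":"array","items":{"type":"array","items":{"type":"number"}}}},"required":["rows"]}

```bash
mkdir -p pics; cat > h.py <<'E'
import numpy as np,cv2
from scipy.spatial.transform import Rotation as Ro
from workcell import ctrl
def grab(n,f):
    i=ctrl.camera_info(n); p,d=ctrl.get_image(n)
    np.savez(f'pics/{f}.npz',p=p,d=d,K=i['intrinsics'],k1=i['k1'],R=i['R'],t=i['t'])
    cv2.imwrite(f'pics/{f}.png',p[:,:,::-1]); return load(f)
def load(f): return dict(np.load(f'pics/{f}.npz'))
def ray(c,u,v):
    K=c['K'];k=float(c['k1'])
    a=np.array([(u-K[0,2])/K[0,0],(v-K[1,2])/K[1,1]]);s=a.copy()
    for _ in range(20): s=a/(1+k*(s@s))
    R=c['R'];return -R.T@c['t'],R.T@np.array([s[0],s[1],1.])
def onplane(c,u,v,z):
    o,d=ray(c,u,v);return o+d*(z-o[2])/d[2]
def pt(c,u,v):
    o,d=ray(c,u,v);return o+d*c['d'][int(v),int(u)]
def cloud(c):
    K=c['K'];H,W=c['d'].shape;u,v=np.meshgrid(np.arange(W),np.arange(H))
    a=np.stack([(u-K[0,2])/K[0,0],(v-K[1,2])/K[1,1]],-1);s=a.copy()
    for _ in range(20): s=a/(1+float(c['k1'])*(s**2).sum(-1,keepdims=True))
    P=np.dstack([s,np.ones((H,W))])*c['d'][...,None]
    return (P-c['t'])@c['R']
def st():
    o=ctrl.get_obs();print({k:np.round(o[k],3).tolist() for k in('t','qpos','ee_pos','orientation','ft_force','moment','width','grasp_force')})
E
python3 - <<'E'
from h import *
a=grab('scene','s0');b=grab('top','t0')
cv2.imwrite('pics/both.png',cv2.resize(np.vstack([a['p'],b['p']])[:,:,::-1],None,fx=.78,fy=.78))
st()
E
```

```text
{'t': 0.1, 'qpos': [1.152, 0.424, 1.631, -0.0, 1.089, -0.019], 'ee_pos': [243.062, 575.264, 221.99], 'orientation': [-0.624, -3.079, 0.002], 'ft_force': [-0.589, 0.348, 0.25], 'moment': [-0.025, -0.022, -0.028], 'width': 87.795, 'grasp_force': 0.0}
```

View pics/t0.png

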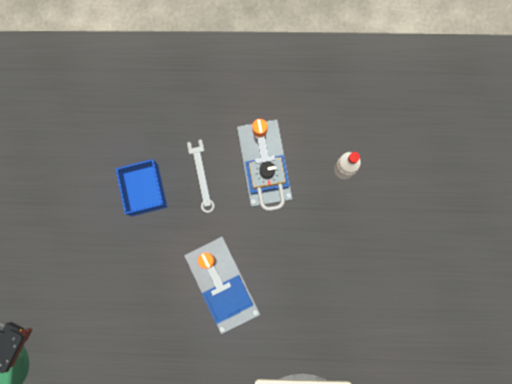

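View pics/s0.png

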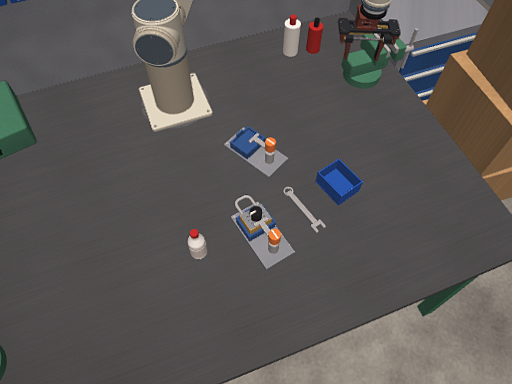

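The view from above shows two look-alike holders. One is at px (222,285), empty and near the base. The other is at px (267,170), holding the lock and farthest from the base, so that's the target. There are also two orange knobs: (206,260) on the decoy and (260,127), which is mine. The dial at (268,170) has its white line pointing right in the picture, with the shackle at the bottom, so it's about 3 notches counterclockwise.

```bash
python3 - <<'E'
from h import *
c=load('t0');hsv=cv2.cvtColor(c['p'],cv2.COLOR_RGB2HSV)
m=cv2.inRange(hsv,(5,150,120),(20,255,255))
n,l,s,ce=cv2.connectedComponentsWithStats(m)
P=cloud(c)
for i in range(1,n):
    if s[i,4]>20: print(ce[i],s[i,4],onplane(c,*ce[i],108),P[l==i].max(0))
k=onplane(c,260.5,126.5,108);d=onplane(c,267.5,170.5,93)
print(k,d,np.linalg.norm((k-d)[:2]))
a=k-d;yaw=np.arctan2(a[1],a[0]);print('yaw',yaw)
print('base',[onplane(c,u,v,8)[:2].round() for u,v in((238,126),(277,121),(292,200),(253,207))])
for nm,(u,v),z in(('oil',(346,165),100),('wr',(201,175),5),('bin',(140,187),30),('sh',(272,207),44)): print(nm,onplane(c,u,v,z).round())
for cam in('scene','top','wrist'):
  i=ctrl.camera_info(cam);print(cam,-i['R'].T@i['t'])
o=ctrl.get_obs();print(Ro.from_rotvec(o['orientation']).as_matrix().round(3)); i=ctrl.camera_info('wrist');print(i['R'].round(2),i['intrinsics'])
cv2.imwrite('pics/crop0.png',cv2.resize(c['p'][110:220,225:310,::-1],None,fx=5,fy=5,interpolation=2))
E
```

```text
[259.28776978 127.47482014] 139 [661.84225473 106.81720454 108.        ] [716.2754476  121.05791701 112.84954712]
[209.54285714 258.71428571] 70 [372.20165168 206.73555205 108.        ] [384.05080047 217.00212344 111.42107232]
[201.25454545 262.03636364] 55 [364.81849977 224.10032311 108.        ] [379.56753404 231.57329365 111.55957551]
[664.11551547 104.18095642 108.        ] [568.26860283  86.94865857  93.        ] 97.38368832703425
yaw 0.17788933356805967
base [array([695., 160.]), array([709.,  65.]), array([516.,  27.]), array([497., 119.])]
oil [582. -85. 100.]
wr [573. 246.   5.]
bin [537. 385.  30.]
sh [494.  75.  44.]
scene [1114.11721371 -131.90874425 1146.28885889]
top [ 354.74095911   98.18460369 1114.12032823]
wrist [183.47672268 600.51252895 383.0723927 ]
[[-0.921  0.389 -0.001]
 [ 0.389  0.921 -0.001]
 [ 0.    -0.001 -1.   ]]
[[ 0.39  0.92 -0.  ]
 [ 0.89 -0.38  0.24]
 [ 0.22 -0.1  -0.97]] [[292.39228826   0.         257.5772899 ]
 [  0.         292.39228826 186.4333162 ]
 [  0.           0.           1.        ]]
```

View pics/crop0.png

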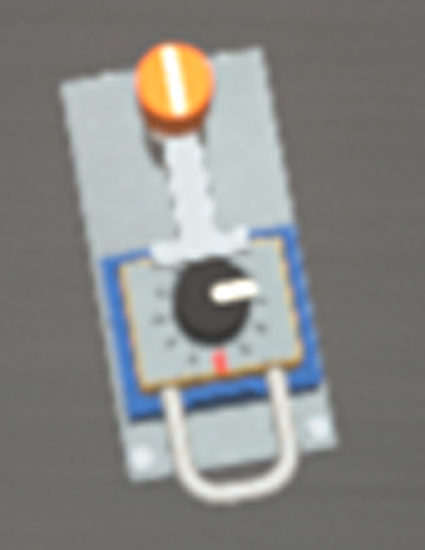

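The crop confirms the choice: orange knob, steel arm over the lock's rear edge, and dial line at about +90° from the red mark. Next I move above it with the tool yaw set for the knob.

Request:
servo_tool(
  rows=[
    [0,0,0.567,-0.917,-0.475,0,87],
    [0,0,0.567,-0.917,-0.475,0,87],
    [0,0,0.567,-0.917,-0.475,0,87],
    [0,0,0.567,-0.917,-0.475,0,87],
    [0,0,0.567,-0.917,-0.475,0,87],
  ],
)

```text
t: 0.72
ee_pos: [376.2, 415.1, 222.4]
orientation: [1.848, 2.541, -0.001]
ft_force: [-0.5, 0.4, 0.8]
width: 87.1
grasp_force: 0.0
```

Request:
servo_tool(
  rows=[
    [0,0,0.567,-0.963,0.376,0,87],
    [0,0,0.567,-0.963,0.376,0,87],
    [0,0,0.567,-0.963,0.376,0,87],
    [0,0,0.567,-0.963,0.376,0,87],
    [0,0,0.567,-0.963,0.376,0,87],
  ],
)

```text
t: 1.35
ee_pos: [508.2, 256.0, 222.3]
orientation: [2.731, 1.552, -0.001]
ft_force: [0.4, 0.4, 0.4]
width: 86.9
grasp_force: 0.0
```

Request:
servo_tool(
  rows=[
    [0,0,0.567,-0.353,0.971,0,87],
    [0,0,0.567,-0.353,0.971,0,87],
    [0,0,0.567,-0.353,0.971,0,87],
    [0,0,0.567,-0.353,0.971,0,87],
    [0,0,0.567,-0.353,0.971,0,87],
    [0,0,0.567,-0.353,0.971,0,87],
  ],
)

```text
t: 2.1
ee_pos: [638.9, 98.2, 222.1]
orientation: [-3.127, -0.299, 0.002]
ft_force: [0.2, 0.0, -0.2]
width: 87.0
grasp_force: 0.0
```

```bash
python3 - <<'E'
from h import *
st();grab('wrist','w1');i=ctrl.camera_info('wrist');print(-i['R'].T@i['t'])
E
```

```text
{'t': 2.1, 'qpos': [0.134, 0.455, 1.579, 0.0, 1.108, 1.514], 'ee_pos': [638.929, 98.186, 222.111], 'orientation': [-3.127, -0.299, 0.002], 'ft_force': [0.165, 0.001, -0.195], 'moment': [-0.013, 0.112, 0.013], 'width': 86.998, 'grasp_force': 0.0}
[704.07697013 110.60952982 383.26291508]
```

View pics/w1.png

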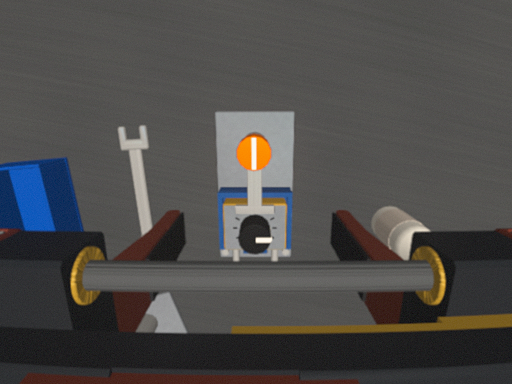

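The wrist view shows the knob's top at (254,152) and the dial at (255,234). The base plate's rear edge runs from (217,112) to (294,112), nearly aligned with the tool.

```bash
python3 - <<'E'
from h import *
c=load('w1');P=cloud(c);hsv=cv2.cvtColor(c['p'],cv2.COLOR_RGB2HSV)
m=cv2.inRange(hsv,(3,150,120),(25,255,255))|cv2.inRange(c['p'],(230,180,150),(255,255,255))
m[:125]=0;m[180:]=0;m[:,:225]=0;m[:,285:]=0
q=P[(m>0)&(abs(P[...,2]-108)<5)];print('knob top',q.mean(0),(q.max(0)+q.min(0))/2,np.ptp(q,axis=0),len(q))
cn=cv2.findContours(m,0,2)[0];cn=max(cn,key=cv2.contourArea);(u,v),r=cv2.minEnclosingCircle(cn);print(u,v,r,onplane(c,u,v,108))
g=np.zeros(m.shape,bool);g[205:262,225:290]=1
q=P[g&(abs(P[...,2]-93)<4)];print('dial top',q.mean(0),(q.max(0)+q.min(0))/2,np.ptp(q,axis=0),len(q))
# plate
a=[onplane(c,217,111.5,8),onplane(c,294,111.5,8)];print(a,np.arctan2(*(a[0]-a[1])[[1,0]])-np.pi/2)
m=cv2.inRange(hsv,(100,150,60),(125,255,255));m[:180]=0;m[260:]=0;m[:,:210]=0;m[:,300:]=0
s=cv2.minAreaRect(cv2.findNonZero(m));bx=cv2.boxPoints(s);print(bx)
w=np.array([onplane(c,u,v,38)[:2] for u,v in bx]);print(w,w.mean(0))
E
```

```text
knob top [668.00140341 106.97618612 107.08303349] [667.65509986 106.77545971 106.92563197] [32.47830324 32.53162513  4.93152158] 874
253.0 151.7857208251953 18.230072021484375 [668.9080229  107.54126008 108.        ]
dial top [575.02509374  88.81724742  92.02196471] [574.16942014  88.45468847  91.78619736] [35.80750862 35.52520617  5.14493922] 794
[array([697.21473006, 160.09121946,   8.        ]), array([715.35245843,  65.71373392,   8.        ])] 0.18986783617649294
[[218. 188.]
 [291. 188.]
 [291. 252.]
 [218. 252.]]
[[608.425653   140.60435993]
 [625.22569651  53.19152735]
 [541.75099924  34.59242972]
 [523.91357981 127.35425523]] [574.82898214  88.93564305]
```

Request:
servo_tool(
  rows=[
    [0,0,0,0.15,-0.015,0.3,60],
    [0,0,0,0.15,-0.015,0.6,60],
    [0,0,0,0.15,-0.015,0.73,60],
    [0,0,0,0.15,-0.015,0.73,60],
    [0,0,0,0.15,-0.015,0.73,30],
    [0,0,0,0.15,-0.015,0.73,20],
    [0,0,0,0.15,-0.015,0.73,20],
    [0,0,0,0.15,-0.015,0.73,20],
  ],
)

```text
t: 3.15
ee_pos: [668.9, 107.8, 78.0]
orientation: [-3.127, -0.298, -0.004]
ft_force: [-0.1, 2.6, 2.6]
width: 33.1
grasp_force: 30.0
```

Request:
servo_tool(
  rows=[
    [0,0,0,0,0,0.02,20],
    [0,0,0,0,0,0.04,20],
    [0,0,0,0,0,0.04,20],
  ],
)

```text
t: 3.52
ee_pos: [669.0, 107.8, 71.1]
orientation: [-3.127, -0.298, -0.004]
ft_force: [-4.9, 3.1, 19.4]
width: 33.2
grasp_force: 30.0
```

Request:
servo_tool(
  rows=[
    [0,0,-0.1,0,0,0,20],
    [0,0,-0.2,0,0,0,20],
    [0,0,-0.3,0,0,0,20],
    [0,0,-0.4,0,0,0,20],
    [0,0,-0.5,0,0,0,20],
    [0,0,-0.6,0,0,0,20],
    [0,0,-0.7,0,0,0,20],
    [0,0,-0.8,0,0,0,20],
    [0,0,-0.8,0,0,0,20],
  ],
)

```text
t: 4.65
ee_pos: [667.2, 109.5, 71.1]
orientation: [-2.409, -2.012, -0.001]
ft_force: [-11.0, 9.3, 23.0]
width: 33.7
grasp_force: 30.0
```

Request:
servo_tool(
  rows=[
    [0,0,-0.1,0.004,-0.006,-0.02,20],
    [0,0,-0.2,0.004,-0.006,-0.04,20],
    [0,0,-0.28,0.004,-0.006,-0.045,20],
    [0,0,-0.28,0.004,-0.006,-0.045,20],
  ],
)

```text
t: 5.15
ee_pos: [666.1, 109.5, 77.4]
orientation: [-1.937, -2.471, -0.0]
ft_force: [-1.4, 7.5, 2.9]
width: 33.5
grasp_force: 30.0
```

Request:
servo_tool(
  rows=[
    [0,0,0,0,0,0,60],
    [0,0,0,0,0,0,60],
    [0,0,0,0,0,-0.25,60],
    [0,0,0,0,0,-0.5,60],
    [0,0,0,0.007,-0.25,-0.5,70],
    [0,0,0,0.007,-0.47,-0.5,70],
    [0,0,0,0.007,-0.47,-0.5,70],
    [0,0,0,0.007,-0.47,-0.5,70],
  ],
)

```text
t: 6.15
ee_pos: [576.3, 87.1, 178.0]
orientation: [1.94, 2.47, 0.001]
ft_force: [0.1, 0.2, 0.4]
width: 70.1
grasp_force: 0.0
```

```bash
python3 - <<'E'
from h import *
st();c=grab('wrist','w2');P=cloud(c)
t=grab('top','t2')
w=cv2.resize(c['p'],None,fx=1,fy=1);x=cv2.resize(t['p'][100:228,215:320],None,fx=2.6,fy=2.6)[:384]
y=np.zeros((384,800,3),np.uint8);y[:,:512]=w;x=x[:384,:288];y[:x.shape[0],512:512+x.shape[1]]=x;cv2.imwrite('pics/m2.png',y[:,:,::-1])
q=P[(abs(P[...,2]-92)<3)&(np.hypot(P[...,0]-574.5,P[...,1]-88.6)<22)];print('dial',(q.max(0)+q.min(0))/2,np.ptp(q,axis=0),len(q))
E
```

```text
{'t': 6.15, 'qpos': [0.13, 0.416, 1.76, -0.0, 0.964, -0.109], 'ee_pos': [576.328, 87.145, 178.026], 'orientation': [1.94, 2.47, 0.001], 'ft_force': [0.138, 0.225, 0.4], 'moment': [-0.052, 0.073, 0.004], 'width': 70.076, 'grasp_force': 0.0}
dial [573.98130319  88.53680546  91.80065424] [35.07643691 35.14815701  5.3761847 ] 1243
```

View pics/m2.png

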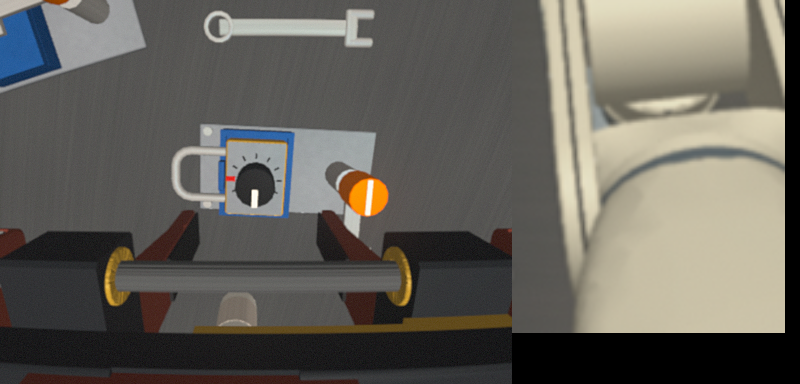

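The arm now points to -y, fully off the lock. The dial at (255,185) has its line pointing to -y and the red mark at (230,178), so it needs 3 notches clockwise.

Request:
servo_tool(
  rows=[
    [0,0,0,0.01,-0.009,0.2,64],
    [0,0,0,0.01,-0.009,0.45,64],
    [0,0,0,0.01,-0.009,0.56,64],
    [0,0,0,0.01,-0.009,0.56,64],
    [0,0,0,0.01,-0.009,0.56,30],
    [0,0,0,0.01,-0.009,0.56,20],
    [0,0,0,0.01,-0.009,0.56,20],
    [0,0,0,0.01,-0.009,0.56,20],
  ],
)

```text
t: 7.25
ee_pos: [573.6, 88.9, 66.6]
orientation: [1.94, 2.47, 0.002]
ft_force: [0.1, -0.1, 5.8]
width: 35.2
grasp_force: 30.0
```

Request:
servo_tool(
  rows=[
    [0,0,0.12,0,0,0,20],
    [0,0,0.24,0,0,0,20],
    [0,0,0.35,0,0,0,20],
    [0,0,0.35,0,0,0,20],
    [0,0,0.47,0,0,0,20],
    [0,0,0.59,0,0,0,20],
    [0,0,0.7,0,0,0,20],
    [0,0,0.7,0,0,0,20],
  ],
)

```text
t: 8.25
ee_pos: [573.2, 89.0, 66.6]
orientation: [-2.919, -1.163, -0.001]
ft_force: [-2.5, -0.2, 7.3]
width: 35.1
grasp_force: 30.0
```

Request:
servo_tool(
  rows=[
    [0,0,0.12,0,0,0,20],
    [0,0,0.24,0,0,0,20],
    [0,0,0.36,0,0,0,20],
    [0,0,0.36,0,0,0,20],
    [0,0,0.36,0,0,0,60],
    [0,0,0.36,0,0,0,60],
    [0,0,0.36,0,0,0,60],
    [0,0,0.36,0,0,-0.25,60],
    [0,0,0.36,0,0,-0.5,60],
    [0,0,0.36,0,0,-0.5,60],
  ],
)

```text
t: 9.5
ee_pos: [575.8, 89.1, 169.6]
orientation: [-3.122, -0.345, -0.012]
ft_force: [0.3, -0.2, -0.3]
width: 60.1
grasp_force: 0.0
```

```bash
python3 - <<'E'
from h import *
st();c=grab('wrist','w3');P=cloud(c)
q=P[(abs(P[...,2]-92)<3)&(np.hypot(P[...,0]-574.5,P[...,1]-88.6)<25)];d=(q.max(0)+q.min(0))/2;print('dial',d,np.ptp(q,axis=0),len(q))
mn=c['p'].min(-1);W=P[(mn>190)&(abs(P[...,2]-92)<5)&(np.hypot(P[...,0]-d[0],P[...,1]-d[1])<22)];print('white',W.mean(0),len(W),np.arctan2(*(W.mean(0)-d)[[1,0]])%6.283-np.pi)
# shackle: points at z 35..52 with x<540
q=P[(P[...,2]>36)&(P[...,2]<54)&(P[...,0]<535)&(P[...,0]>440)&(abs(P[...,1]-75)<60)]
print(len(q),q.min(0) if len(q) else 0,q.max(0) if len(q) else 0)
E
```

```text
{'t': 9.5, 'qpos': [0.133, 0.425, 1.77, -0.0, 0.939, 1.484], 'ee_pos': [575.843, 89.146, 169.596], 'orientation': [-3.122, -0.345, -0.012], 'ft_force': [0.335, -0.234, -0.251], 'moment': [0.02, 0.148, 0.03], 'width': 60.092, 'grasp_force': 0.0}
dial [574.27133189  88.64572193  91.74151162] [35.17837855 35.14390405  5.31581971] 1310
white [564.94455538  87.1699897   92.82428879] 99 0.15673909888287563
943 [487.56293187  50.68353332  36.00414862] [534.82255658 127.38379611  49.50284327]
```

View pics/w3.png

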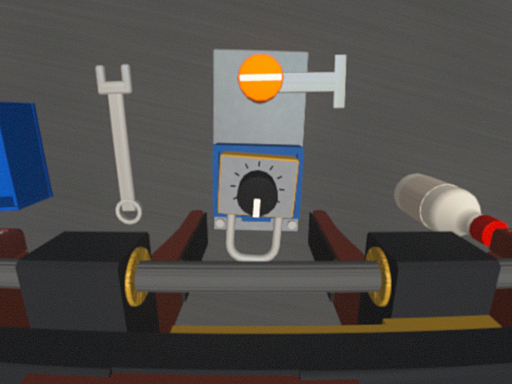

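The dial is home with its line toward the red mark and shackle; the remaining 0.03 rad is lock play in the seat. The shackle bar is at (253,258). Next I position over it with the fingers along the lock's x.

Request:
servo_tool(
  rows=[
    [0,0,-0.12,-0.2,-0.02,0,36],
    [0,0,-0.24,-0.417,-0.02,0,36],
    [0,0,-0.36,-0.417,-0.02,0,36],
    [0,0,-0.48,-0.417,-0.02,0,36],
    [0,0,-0.6,-0.417,-0.02,0,36],
    [0,0,-0.72,-0.417,-0.02,0,36],
    [0,0,-0.84,-0.417,-0.02,0,36],
    [0,0,-0.95,-0.417,-0.02,0,36],
    [0,0,-1,-0.417,-0.02,0,36],
    [0,0,-1,-0.417,-0.02,0,36],
  ],
)

```text
t: 10.8
ee_pos: [489.8, 74.3, 164.3]
orientation: [-2.049, -2.379, 0.003]
ft_force: [-0.1, 0.2, -0.1]
width: 36.3
grasp_force: 0.0
```

```bash
python3 - <<'E'
from h import *
st();c=grab('wrist','w4');P=cloud(c)
X=P[...,0]-574.3;Y=P[...,1]-88.6;a=.17
U=X*np.cos(a)+Y*np.sin(a);V=-X*np.sin(a)+Y*np.cos(a)
m=(P[...,2]>38)&(P[...,2]<54)&(U<-66)&(U>-110)&(abs(V)<40)
print(m.sum())
for lo in range(-36,36,8):
  k=m&(V>=lo)&(V<lo+8)
  if k.sum()>3: print(lo,U[k].min().round(1),U[k].max().round(1),P[...,2][k].max().round(1))
E
```

```text
{'t': 10.8, 'qpos': [0.127, 0.319, 1.956, -0.0, 0.869, -0.022], 'ee_pos': [489.839, 74.343, 164.287], 'orientation': [-2.049, -2.379, 0.003], 'ft_force': [-0.071, 0.196, -0.148], 'moment': [-0.044, 0.055, 0.027], 'width': 36.285, 'grasp_force': 0.0}
620
-28 -80.4 -66.5 48.7
-20 -86.2 -66.2 49.2
-12 -87.1 -77.2 48.7
-4 -87.0 -79.0 48.9
4 -86.8 -77.9 49.1
12 -85.7 -72.9 48.9
20 -83.5 -66.1 49.1
28 -73.8 -66.0 47.4
```

Request:
servo_tool(
  rows=[
    [0,0,0,0,0.015,0.2,36],
    [0,0,0,0,0.015,0.45,36],
    [0,0,0,0,0.015,0.6,36],
    [0,0,0,0,0.015,0.68,36],
    [0,0,0,0,0.015,0.68,36],
    [0,0,0,0,0.015,0.68,10],
    [0,0,0,0,0.015,0.68,3],
    [0,0,0,0,0.015,0.68,3],
    [0,0,0,0,0.015,0.68,3],
  ],
)

```text
t: 11.98
ee_pos: [492.6, 74.7, 30.0]
orientation: [-2.048, -2.381, 0.003]
ft_force: [-5.1, -1.5, 4.5]
width: 8.2
grasp_force: 29.4
```

Request:
servo_tool(
  rows=[
    [0,0,0,0,-0.03,0,3],
    [0,0,0,-0.001,-0.06,0,3],
    [0,0,0,-0.001,-0.09,0,3],
    [0,0,0,-0.002,-0.11,0,3],
    [0,0,0,-0.002,-0.12,0,3],
    [0,0,0,-0.002,-0.12,0,3],
  ],
)

```text
t: 12.72
ee_pos: [470.0, 70.9, 29.7]
orientation: [-2.049, -2.381, 0.0]
ft_force: [1.3, 1.5, 1.1]
width: 8.2
grasp_force: 29.4
```

Request:
servo_tool(
  rows=[
    [0,0,0,0,-0.02,0,3],
    [0,0,0,0,-0.035,0,3],
    [0,0,0,0,-0.035,0,3],
  ],
)

```text
t: 13.1
ee_pos: [469.6, 70.3, 30.9]
orientation: [2.043, 2.375, 0.014]
ft_force: [16.9, -0.4, -5.5]
width: 8.2
grasp_force: 29.2
```

It's at the stop, with force risen to 17 N and no further travel. I relax, release and go up.

Request:
servo_tool(
  rows=[
    [0,0,0,0,0.03,0,3],
    [0,0,0,0,0.03,0,36],
    [0,0,0,0,0.03,0,36],
    [0,0,0,0,0.03,0,36],
    [0,0,0,0,0.03,-0.2,36],
    [0,0,0,0,0.03,-0.5,50],
    [0,0,0,0,0.03,-0.8,64],
    [0,0,0,0,0.03,-0.8,64],
  ],
)

```text
t: 14.1
ee_pos: [471.6, 71.2, 193.8]
orientation: [2.046, 2.377, 0.01]
ft_force: [-0.2, 0.6, 0.0]
width: 61.9
grasp_force: 0.0
```

```bash
python3 - <<'E'
from h import *
st();c=grab('wrist','w5');P=cloud(c)
q=P[(abs(P[...,2]-92)<3)&(np.hypot(P[...,0]-574.5,P[...,1]-88.6)<25)];d=(q.max(0)+q.min(0))/2;print('dial',d,np.ptp(q,axis=0),len(q))
mn=c['p'].min(-1);W=P[(mn>190)&(abs(P[...,2]-92)<5)&(np.hypot(P[...,0]-d[0],P[...,1]-d[1])<22)];print('white',W.mean(0),len(W),np.arctan2(*(W.mean(0)-d)[[1,0]])%6.283-np.pi)
a=.18;X=P[...,0]-574.3;Y=P[...,1]-88.6
U=X*np.cos(a)+Y*np.sin(a);V=-X*np.sin(a)+Y*np.cos(a)
k=(P[...,2]>38)&(P[...,2]<54)&(U<-66)&(U>-130)&(abs(V)<10);print('bar',U[k].min(),U[k].max())
E
```

```text
{'t': 14.1, 'qpos': [0.125, 0.243, 1.979, -0.0, 0.911, -0.025], 'ee_pos': [471.644, 71.163, 193.804], 'orientation': [2.046, 2.377, 0.01], 'ft_force': [-0.236, 0.597, 0.019], 'moment': [-0.024, 0.063, -0.012], 'width': 61.933, 'grasp_force': 0.0}
dial [573.51613459  88.32501409  91.62553716] [35.47369453 35.35435144  5.16459589] 1098
white [564.06688344  86.6338037   92.63279119] 87 0.17691776657774128
bar -109.66631089438289 -100.88031440344403
```

View pics/w5.png

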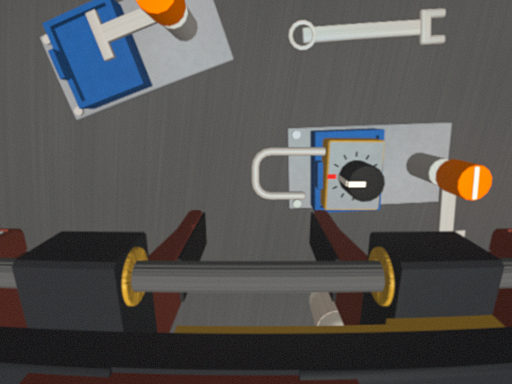

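The shackle has moved 22 mm relative to the lock, so it's fully open. The white line is at the mark (330,177) and the lock is seated. Next I grip the dial at (357,182).

Request:
servo_tool(
  rows=[
    [0,0,0,0.01,0.3,0,64],
    [0,0,0,0.01,0.516,0,64],
    [0,0,0,0.01,0.516,0.1,64],
    [0,0,0,0.01,0.516,0.35,64],
    [0,0,0,0.01,0.516,0.55,64],
    [0,0,0,0.01,0.516,0.65,64],
    [0,0,0,0.01,0.516,0.65,64],
  ],
)

```text
t: 15.02
ee_pos: [570.7, 88.2, 58.5]
orientation: [-2.049, -2.38, 0.001]
ft_force: [0.2, 0.4, 0.2]
width: 63.9
grasp_force: 0.0
```

Request:
servo_tool(
  rows=[
    [0,0,0,0,0,0,30],
    [0,0,0,0,0,0,20],
    [0,0,0,0,0,0,20],
    [0,0,0,0,0,0,20],
  ],
)

```text
t: 15.52
ee_pos: [571.8, 88.5, 60.0]
orientation: [2.049, 2.38, 0.003]
ft_force: [5.1, 1.8, 2.1]
width: 35.7
grasp_force: 30.0
```

Request:
servo_tool(
  rows=[
    [0,0,0,0,0.007,0,20],
    [0,0,0,0,0.007,-0.05,20],
    [0,0,0,0,0.007,-0.1,20],
    [0,0,0,0,0.007,-0.2,20],
    [0,0,0,0,0.007,-0.35,20],
    [0,0,0,0,0.007,-0.5,20],
    [0,0,0,0,0.007,-0.65,20],
    [0,0,0,0,0.007,-0.75,20],
    [0,0,0,0,0.007,-0.75,20],
    [0,0,0,0,0.007,-0.75,20],
  ],
)

```text
t: 16.77
ee_pos: [571.0, 88.1, 208.7]
orientation: [-2.048, -2.38, 0.003]
ft_force: [-0.7, -0.5, -4.8]
width: 35.4
grasp_force: 30.0
```

```bash
python3 - <<'E'
from h import *
st();a=grab('scene','s6');w=grab('wrist','w6')
y=np.zeros((384,800,3),np.uint8);y[:,:512]=w['p'];x=cv2.resize(a['p'][130:290,180:300],(288,384));y[:,512:]=x
cv2.imwrite('pics/m6.png',y[:,:,::-1])
P=cloud(w);Q=cloud(a)
for n,p in(('w',P),('s',Q)):
  X=p[...,0]-572;Y=p[...,1]-88.5;g=.177;U=X*np.cos(g)+Y*np.sin(g);V=-X*np.sin(g)+Y*np.cos(g);Z=p[...,2]
  for nm,m in(('case',(abs(U)<28)&(abs(V)<36)&(np.hypot(U,V)>24)&(abs(Z-210)<12)),('shackle',(U<-40)&(U>-120)&(abs(V)<40)&(abs(Z-194)<25))):
    if m.sum()>20:
      A=np.c_[U[m],V[m],np.ones(m.sum())];s=np.linalg.lstsq(A,Z[m],rcond=None)[0];print(n,nm,m.sum(),s.round(3),np.median(Z[m]))
E
```

```text
{'t': 16.775, 'qpos': [0.133, 0.372, 1.746, -0.0, 1.026, -0.017], 'ee_pos': [571.008, 88.122, 208.712], 'orientation': [-2.048, -2.38, 0.003], 'ft_force': [-0.724, -0.49, -4.765], 'moment': [-0.091, -0.035, -0.026], 'width': 35.407, 'grasp_force': 29.999}
w case 3175 [-2.00000e-03 -1.33000e-01  2.09906e+02] 206.13147872338888
w shackle 1999 [1.00000e-03 1.00000e-03 1.94827e+02] 195.00324554600087
s case 147 [-2.80000e-02  8.60000e-02  2.09301e+02] 206.99679756925573
s shackle 77 [-3.00000e-03 -8.00000e-03  1.95148e+02] 195.5979130044735
```

View pics/m6.png

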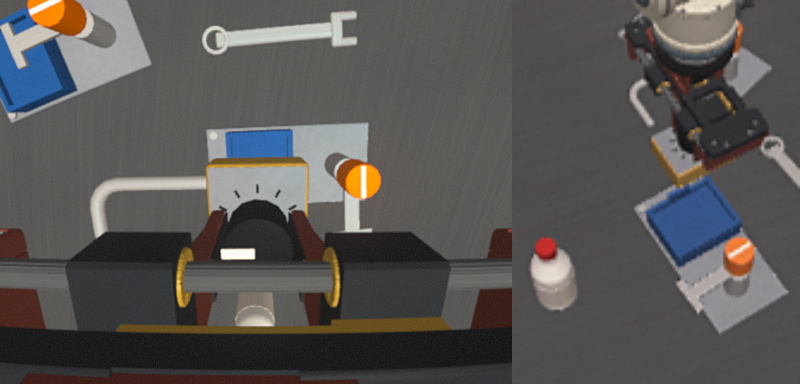

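The lock is up and level: the shackle-plane slope is 0.001 and the centre is about 19 cm above the bench. The seat is empty and the clamp is off. I'll check it once while holding still, then hand in.

Request:
servo_tool(
  rows=[
    [0,0,0,0,0,0,20],
    [0,0,0,0,0,0,20],
    [0,0,0,0,0,0,20],
    [0,0,0,0,0,0,20],
    [0,0,0,0,0,0,20],
    [0,0,0,0,0,0,20],
  ],
)

```text
t: 17.62
ee_pos: [572.3, 88.4, 209.7]
orientation: [2.049, 2.381, 0.0]
ft_force: [-0.7, -0.9, -4.8]
width: 35.4
grasp_force: 30.0
```

```bash
python3 -c "
from h import *
st();print(ctrl.close_job())"
```

```text
{'t': 17.625, 'qpos': [0.133, 0.372, 1.744, -0.0, 1.026, -0.017], 'ee_pos': [572.313, 88.384, 209.711], 'orientation': [2.049, 2.381, 0.0], 'ft_force': [-0.695, -0.914, -4.833], 'moment': [-0.064, -0.017, 0.011], 'width': 35.398, 'grasp_force': 29.999}
the job is handed in; nothing more can be done
None
```

I handed the job in at 17.6 s (no verdict was returned): clamp swung off, dial turned home, shackle pulled fully open (about 22 mm), and the lock held level by its dial, its centre about 19 cm above the bench.

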